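# Hold the drill guide down on its locating pin

## Task

Get the drilling jig on the trade counter ready for a colleague to drill the two wooden blanks. First push its sled along the rods until it is right up against the end stop; then take the loose drill-guide plate by its grip, lay it square over the sled so that the hidden hole in its underside drops onto the sled's locating pin (slide it about until it does), and press the plate all the way down against the springs. Finish while still holding the plate by its grip and pressing it down, with the sled still against the stop and the other goods on the counter left where they stand.

Things in the scene. Friction and masses are not known exactly. Their poses are not given: they have to be found in the camera images.
- sled (a joint): travel in m of the aluminium sled along the rods of the jig's grey bed (120 x 340 x 10 mm, fixed to the counter): 0 at one end, grows along +y of pin, 0.100 when against the end stop, a dark steel bar across the bed (top 52 mm above the counter). About 5 N of friction; stays where left
- sled_knob (a point): top centre of the upright black round knob for sliding the sled: 20 mm diameter, 36 mm tall, on the sled's top face, which is 38 mm above the counter (knob top 74 mm). It moves with the sled, 88 mm from the pin on the pin's -y side; same axes as pin
- pin (a point): tip of the upright steel locating pin on the sled: 12 mm diameter, top 2 mm bevelled to 8 mm, tip 56 mm above the counter, 10 mm above the two wooden blanks. y: along the rods towards the end stop, z up. The sled is 84 mm wide (x), reaches 65 mm from the pin towards the stop and 105 mm the other way
- blanks (a joint): how far in m the two wooden blanks (60 x 34 mm each, either side of the pin along y, tops 46 mm above the counter when free) are pressed into the sled: 0 free, 0.005 fully down on a hard stop. Springs: about 6 N before they sink (more than the plate's weight), 12 N fully down
- plate: loose aluminium drill-guide plate, 70 (x) x 110 (y) x 20 mm, 0.28 to 0.44 kg, flat on the counter. Centred on top: a black grip block 18 (x) x 52 (y) x 38 mm, its top 58 mm above the underside. Origin: centre of the underside = mouth of the blind hole, 14 mm diameter, 17 mm deep, mouth bevelled 1.5 mm. When fitted its y lies along the pin's y, either way round (same after a half turn)
- tape: bystander: roll of grey tape lying flat, 100 mm diameter, 48 mm high; origin at the centre of its underside. The plate and the roll may have changed places
- cartridge: bystander: upright white sealant cartridge with a red band, 48 mm diameter, 260 mm tall with its nozzle; origin at the centre of its underside
- tub: bystander: white tub with a green label, 110 mm diameter, 120 mm tall; origin at the centre of its underside
- glue: bystander: yellow glue bottle, 64 mm diameter, 190 mm tall; origin at the centre of its underside
- can: bystander: blue spray can, 66 mm diameter, 170 mm tall; origin at the centre of its underside
- measure: bystander: yellow tape-measure case, 70 x 35 x 65 mm; origin at the centre of its underside
Mind the look-alikes: they are no part of the job. What is shaped like the plate but turquoise is not meant.

How it is judged:
By the outcome, as a careful person would: the job done as asked, in the order asked, and still so for the second after the job is handed in, while the arm keeps its last pose, push and grip.
It also fails if it takes over 51 s, if anything falls off the work surface, if the arm or the gripper's body presses on something with over 40 N, if the wrist force passes 120 N, or if a joint passes its speed limit or range.

## Robot

A 6-joint arm with a two-finger parallel gripper is mounted at the origin on the work surface. World frame = base frame: x ahead of the robot, y to its left, z up, the work surface at z = 0. Lengths are in m, angles in rad, forces in N, time in s.
With the tool pointing down it reaches from about 0.275 to 0.725 m from the base axis. Payload 5.6 kg.
Tool frame: the origin (TCP) lies between the finger pads; the fingertips stand 11 mm ahead of it and the grasp point (between the pads) lies 8 mm behind it; z points along the fingers, y is the line along which they close (so a half turn about z gives the same grasp; the last joint's range is limited). The gripper opens to 85 mm and grips with 20 to 120 N. Pads are 22 mm wide; open, the fingers measure 114 mm over their backs; the gripper's body (76 mm by 85 mm) begins 54 mm behind the grasp point. The pads swing forward as they close: fully open they stand 13 mm farther back than shut.
Start: joints at [1.458, 0.255, 0.108, 0, -1.424, -0.285], TCP at [0.213, 0.507, 0.242] pointing down, gripper open.
Joint ranges: [-2.95, 2.95], [-1.21, 1.97], [-1.09, 1.5], [-2.87, 1.71], [-2.94, -0.07], [-3.05, 3.05]. Speed limits (rad/s): [2.57, 2.57, 3.14, 3.14, 3.14, 3.14].

## Interface

Orientations are given as a unit quaternion [x, y, z, w].
In Python, from plant import monitor, vision, ticket, spotter gives the robot as it stands.
- The arm moves only by the tool carry_out, never from a script. Its argument "commands" is a list of rows, each a list of 5 numbers: the opening, from -1 (shut) to 1 (fully open), then the shift along the tool's x, y, z in mm, then the turn about the tool's z in rad. A call has exactly 10 rows; each row shifts and turns the commanded pose from where the row before left it, along the tool's axes as they then stand; what a row does not reach is not made up. A row lasts 1/10 s, in which the tool goes at most 50 mm and 8.59 degrees, less where a joint would pass 70% of its speed; a pose out of reach is approached as far as the arm can. A call is refused whole if a number of a shift passes 50 or a number of a turn 0.15, either way. A call with a gripper value outside its range is refused whole. The fingers move at their own pace and stop on an object; "newtons" is the grip in N (left out, the last holds). Time passes only in rows, so rows that do not move let the fingers close, or fill a call up. It gives the time, the measured TCP pose, the force, the opening and the grip force at its end, in the units of the state.
- monitor.read_state(): the state, without advancing time (a new reading comes with each control period).
- vision.read_camera(name): name is "scene" or "top"; returns a dict with "pixels" (480x640x3 uint8, red, green, blue), "depth" (480x640 float32, m along the optical axis (not along the pixel's ray), 0 where there is no reading), "intrinsics" (3x3 intrinsics, pixels), "extrinsics" (4x4, takes a point from camera to world coordinates). Camera axes: x right, y up, looking along -z (the intrinsics and any distortion apply to the point x, -y, -z); pixel columns grow to the right and rows downward; lengths in m; the calibration is good to about 2 mm. A picture is of the moment at which its call begins.
- ticket.close_job(): hands the job in; it is judged then, once.
Trained networks look in a picture, given as the dict that the camera call returned (one of the last four; its "shot" number tells which), for a name from the list of things; names that differ only in an ending like _2 or _b are one class to them, and where a whole thing is asked for, a point or a joint stands for the part that bears it (a point fixed in the world has none). Each returns a list of dicts, best first, with "conf" (0 to 1); they miss things now and then, are a little off and sometimes report something else, mostly with a low value. They report only what shows in the picture. A call takes as long as a camera call. They do not tell look-alikes from the thing itself.
- spotter.find_in(picture, thing): "centre" ([column, row] in pixels, amid what is visible of it).
- spotter.silhouettes(picture, thing): "region" (480x640 bool, what is visible of it) and "centre" ([column, row] in pixels, amid what is visible of it).
The state is a dict: "t": time; "qpos": joint angles; "joint_velocities": joint speeds; "joint_efforts": joint torques, N m; "eef_pos": TCP position; "eef_rot": TCP orientation; "force": force on the tool from outside, world axes, zero at the start; "torque": the same for the moment, N m; "opening": opening from 0.0 (shut) to 1.0 (fully open); "finger_force": force on a finger pad.
Only numpy, scipy, OpenCV 4.12 (cv2) and the standard library are available. Lean on these libraries where they do the work, as an engineer would, in place of code of your own. Each camera call takes 0.05 s, during which the arm holds its last target. There are 200 camera calls.

## Working session

There is one attempt and no reset: what is moved stays moved. The work goes in short steps, Python scripts to look and compute and a tool call to move; the robot and the scene stay as the last step left them, time stands still between calls to the robot, and variables do not carry over. Pictures are saved under pics/ and viewed, at most 10 in all, crops included, and the job is handed in when it is done.

Besides the shell and the picture viewer there is one more tool, called after "Request:" as a command line: name --pt "numbers of a row" for each row, then --argument value for the rest. carry_out: Moves the arm, as the interface text tells. Its arguments: {"type":"object","properties":{"commands":{"type":"array"},"newtons":{"type":"number"}},"required":["commands"]}

```bash
mkdir -p pics
cat > h.py <<'E'
import numpy as np, cv2
from plant import monitor, vision, ticket, spotter
def cloud(p):
    d=p["depth"]; K=np.array(p["intrinsics"]); T=np.array(p["extrinsics"])
    v,u=np.mgrid[0:480,0:640]
    P=np.stack([(u-K[0,2])/K[0,0]*d,-(v-K[1,2])/K[1,1]*d,-d],-1)
    return P@T[:3,:3].T+T[:3,3]
def save(p,n): cv2.imwrite("pics/"+n,p["pixels"][:,:,::-1])
E
python3 - <<'E'
from h import *
s=monitor.read_state(); print(s["t"],s["eef_pos"],s["eef_rot"],s["force"],s["opening"])
for n in ["top","scene"]:
    p=vision.read_camera(n); save(p,n+"0.png"); C=cloud(p); print(n,np.array(p["extrinsics"])[:3,3],[k for k in p])
    for t in ["sled","sled_knob","pin","blanks","plate","tape","cartridge","tub","glue","can","measure"]:
        for r in spotter.silhouettes(p,t)[:3]:
            m=r["region"]&(p["depth"]>0); 
            if m.sum()==0: continue
            q=C[m]; print(t,round(r["conf"],2),np.round(r["centre"]),np.round(np.median(q,0),3),np.round(q.min(0),3),np.round(q.max(0),3))
print(monitor.read_state()["t"])
E
```

```text
0.0 [0.21284384 0.50661116 0.24139306] [ 9.80277186e-01 -1.97625174e-01 -1.47311459e-04  9.53006112e-04] [-0.83519193  0.19030617 -0.49740821] 0.9973789564244147
top [ 0.37006164 -0.02521647  1.33475503] ['pixels', 'depth', 'intrinsics', 'extrinsics', 'shot']
sled 0.83 [275. 259.] [0.537 0.079 0.039] [ 0.485 -0.01   0.002] [0.599 0.17  0.081]
sled 0.37 [112. 272.] [0.501 0.424 0.158] [ 0.473  0.407 -0.004] [0.548 0.54  0.175]
sled_knob 0.86 [278. 258.] [0.538 0.077 0.039] [ 0.485 -0.012  0.005] [0.594 0.166 0.081]
pin 0.63 [276. 259.] [0.538 0.078 0.039] [ 0.485 -0.008  0.022] [0.594 0.166 0.081]
blanks 0.84 [277. 260.] [0.536 0.083 0.045] [0.501 0.046 0.031] [0.574 0.149 0.054]
blanks 0.44 [112. 271.] [0.501 0.423 0.158] [ 0.473  0.407 -0.002] [0.55  0.544 0.175]
plate 0.7 [397. 211.] [ 0.64  -0.214  0.02 ] [ 0.592 -0.28  -0.004] [ 0.692 -0.155  0.065]
plate 0.69 [393. 349.] [ 0.324 -0.19   0.02 ] [ 0.272 -0.252 -0.001] [ 0.372 -0.13   0.066]
cartridge 0.96 [480. 182.] [ 0.674 -0.368  0.167] [ 0.657 -0.475 -0.005] [ 0.768 -0.352  0.265]
cartridge 0.52 [278. 255.] [0.537 0.077 0.039]
[... 775 characters left out ...]
  -0.513  0.021] [ 0.591 -0.551 -0.003] [ 0.714 -0.467  0.066]
plate 0.34 [265. 367.] [ 0.693 -0.389  0.173] [ 0.588 -0.405 -0.003] [ 0.708 -0.302  0.265]
tape 0.94 [249. 284.] [ 0.499 -0.225  0.039] [ 0.423 -0.273 -0.007] [ 0.545 -0.156  0.059]
cartridge 0.98 [266. 365.] [ 0.693 -0.388  0.166] [ 0.586 -0.405 -0.006] [ 0.708 -0.299  0.265]
cartridge 0.18 [330. 224.] [0.538 0.08  0.046] [0.5   0.039 0.034] [0.574 0.148 0.057]
tub 0.88 [364. 314.] [ 0.792 -0.136  0.117] [ 0.732 -0.171  0.005] [ 0.838 -0.067  0.129]
glue 0.74 [404. 270.] [0.806 0.027 0.112] [ 0.743  0.01  -0.004] [0.832 0.18  0.196]
measure 0.6 [250. 224.] [ 0.371 -0.067  0.057] [ 0.334 -0.092  0.004] [ 0.399 -0.034  0.073]
1.2
```

View pics/top0.png

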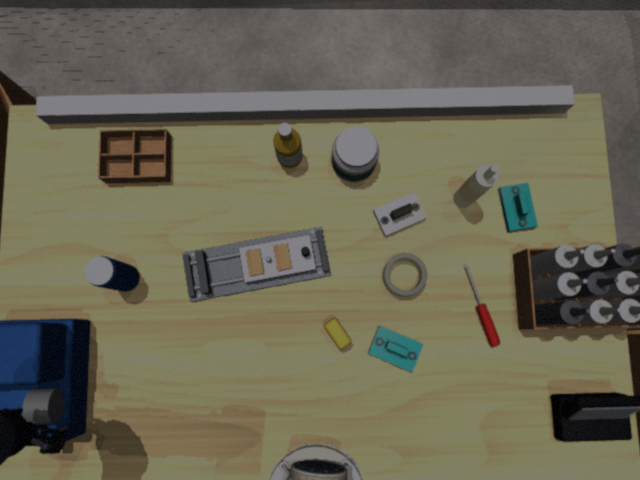

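View pics/scene0.png

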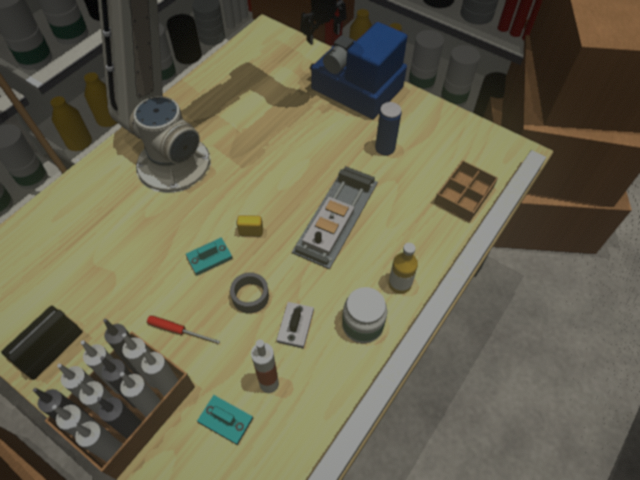

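The top view shows the aluminium plate at about (400,213), with turquoise look-alikes at (395,349) and (518,207). The knob is at (306,252), the pin at (268,259) and the stop bar at (200,273). Next I'll measure these precisely.

Run:
```python
from h import *
def rect(q,n):
    if len(q)<4: print(n,len(q)); return
    r=cv2.minAreaRect((q[:,:2]*1000).astype(np.float32)); print(n,len(q),np.round(r[0],1),np.round(r[1],1),round(r[2],1),"mean",np.round(q.mean(0)*1000,1))
for n in ["top","scene"]:
    p=vision.read_camera(n);C=cloud(p);z=C[...,2];x=C[...,0];y=C[...,1];ok=p["depth"]>0
    print(n)
    J=ok&(x>.43)&(x<.62)&(y>-.05)&(y<.30)
    rect(C[J&(z>.005)&(z<.2)],"jig")
    k=J&(z>.066)&(y<.05); rect(C[k],"knob")
    rect(C[J&(z>.045)&(y>.17)],"stop")
    a=J&(z>.034)&(z<.0415)&(y<.19);rect(C[a],"sledtop")
    b=J&(z>.0425)&(z<.05)&(y>.03)&(y<.17)
    px=p["pixels"].astype(int); w=(px[...,0]-px[...,2]>40)
    for lab in [b&w]:
        nn,l,st,ce=cv2.connectedComponentsWithStats(lab.astype(np.uint8))
        for i in range(1,nn):
            if st[i,4]>15: rect(C[l==i],"blank")
    rect(C[J&(z>.051)&(y>.05)&(y<.15)],"pin")
    L=ok&(x>.56)&(x<.72)&(y>-.30)&(y<-.13)
    rect(C[L&(z>.012)&(z<.027)],"plate"); rect(C[L&(z>.05)&(z<.07)],"grip")
    cv2.imwrite(f"pics/{n}z.png",cv2.resize(p["pixels"][:,:,::-1][190:310,170:430] if n=="top" else p["pixels"][:,:,::-1][160:350,230:400],None,fx=3,fy=3,interpolation=cv2.INTER_CUBIC))
```

```text
top
jig 6993 [524.4 124.8] [188.8 349. ] 0.6 mean [528.2 128.5  25.6]
knob 59 [550.7  11. ] [16.2 18.8] 88.4 mean [550.5  10.9  73. ]
stop 352 [510.8 251.4] [99.6 18.9] 9.6 mean [510.7 251.1  51.1]
sledtop 1471 [541.8  64.9] [ 84.4 197.2] 9.3 mean [539.2  71.8  37.6]
blank 260 [540.6  64.2] [55.8 30.3] 9.5 mean [540.6  64.4  46. ]
blank 272 [529.6 129.3] [56.8 30.5] 10.1 mean [529.7 129.5  45.6]
pin 35 [532.9  97. ] [45.5 87.6] 9.0 mean [537.   99.4  53.5]
plate 1095 [ 643.4 -218.2] [ 71.2 112.4] 22.5 mean [ 641.8 -216.8   19.4]
grip 167 [ 643.2 -217.5] [18.6 51.4] 22.9 mean [ 642.8 -217.8   56.7]
scene
jig 4152 [524.7 125.3] [188.9 349. ] 0.3 mean [539.  112.2  27.3]
knob 40 [552.5   7.7] [16.9 18.8] 6.0 mean [552.5   7.3  74.1]
stop 203 [512.6 248.8] [102.7  24.2] 8.1 mean [513.1 247.4  51.4]
sledtop 773 [543.2  59.5] [ 85.3 203.4] 9.2 mean [545.6  62.6  38.1]
blank 135 [532.1 127.4] [57.2 36.2] 5.4 mean [531.7 127.   46.3]
blank 163 [543.5  61.9] [58.7 32.4] 9.9 mean [543.3  62.1  46.4]
pin 32 [550.2 104.3] [51.5 72.2] 35.1 mean [542.7 106.8  53.1]
plate 911 [ 644.  -220.5] [ 71.  113.2] 22.7 mean [ 646.8 -224.2   20.5]
grip 150 [ 644.7 -221.4] [18.3 53.8] 23.9 mean [ 645.5 -222.3   57.5]
```

View pics/topz.png

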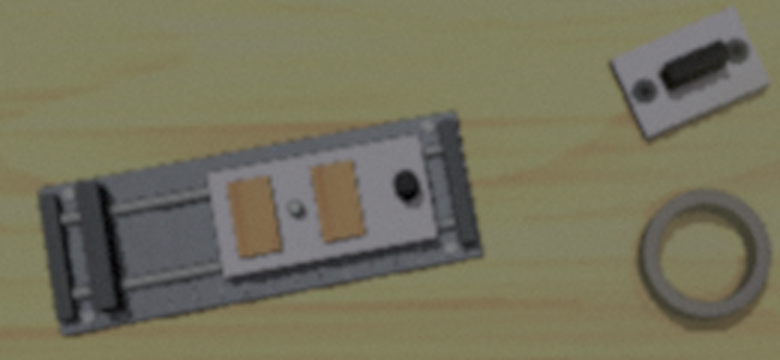

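```bash
cat >> h.py <<'E'
def plan(xyz,yaw,n,tn=None):
    """rows of tool-frame shifts/turns from the measured pose to TCP xyz with the tool's y along yaw (mod pi)"""
    s=monitor.read_state(); p=np.array(s["eef_pos"]); x,y,_,_=s["eef_rot"]
    a=np.arctan2(2*x*y,x*x-y*y)             # world angle of tool x, tool down
    cur=a-np.pi/2                            # tool y
    dy=(yaw-cur+np.pi/2)%np.pi-np.pi/2
    tn=tn or n; d=(np.array(xyz)-p)*1000/n
    print("t",round(s["t"],2),"pos",np.round(p*1000,1),"yaw",round(cur%np.pi,3),"F",np.round(s["force"],1),"op",round(s["opening"],3),"ff",s["finger_force"])
    for i in range(n):
        b=a+dy/tn*min(i,tn)
        ex=np.array([np.cos(b),np.sin(b)]); ey=np.array([np.sin(b),-np.cos(b)])
        print([round(float(v),3) for v in (d[:2]@ex,d[:2]@ey,-d[2],-dy/tn if i<tn else 0)])
E
python3 - <<'E'
from h import *
p=vision.read_camera("scene");C=cloud(p);ok=p["depth"]>0
m=ok&(C[...,0]<.42)&(C[...,1]>.33)&(C[...,0]>0)&(C[...,2]>.02)&(C[...,2]<.22)
print(np.percentile(C[m],[0,1,50,99,100],axis=0).round(3))
plan([.5515,.0092,.24],.166,14)
E
```

```text
[[0.124 0.509 0.02 ]
 [0.157 0.514 0.023]
 [0.338 0.533 0.124]
 [0.412 0.702 0.22 ]
 [0.416 0.718 0.22 ]]
t 1.35 pos [213.  507.  242.3] yaw 1.173 F [-0.4  0.9 -0.4] op 0.998 ff 0.0
[36.063, 23.419, 0.164, 0.072]
[37.652, 20.767, 0.164, 0.072]
[39.047, 18.007, 0.164, 0.072]
[40.241, 15.154, 0.164, 0.072]
[41.226, 12.223, 0.164, 0.072]
[41.997, 9.229, 0.164, 0.072]
[42.552, 6.186, 0.164, 0.072]
[42.887, 3.112, 0.164, 0.072]
[42.999, 0.022, 0.164, 0.072]
[42.89, -3.068, 0.164, 0.072]
[42.558, -6.143, 0.164, 0.072]
[42.007, -9.185, 0.164, 0.072]
[41.238, -12.181, 0.164, 0.072]
[40.256, -15.113, 0.164, 0.072]
```

Request:
carry_out --pt "1 36 23 -5 0.072" --pt "1 38 21 0 0.072" --pt "1 39 18 0 0.072" --pt "1 40 15 0 0.072" --pt "1 41 12 0 0.072" --pt "1 42 9 0 0.072" --pt "1 42.5 6 0 0.072" --pt "1 43 3 0 0.072" --pt "1 43 0 0 0.072" --pt "1 43 -3 0 0.072"

```text
t: 2.35
eef_pos: [0.456, 0.1506, 0.2476]
eef_rot: [0.847, -0.531, 0.0, -0.0]
force: [0.7, 0.0, 0.2]
opening: 0.996
finger_force: 0.0
```

Run:
```python
from h import *
plan([.5515,.0092,.14],.166,6)
```

```text
t 2.35 pos [456.  150.6 247.6] yaw 0.45 F [0.7 0.  0.2] op 0.996 ff 0.0
[28.154, -4.074, 17.929, 0.047]
[27.929, -5.403, 17.929, 0.047]
[27.642, -6.72, 17.929, 0.047]
[27.293, -8.021, 17.929, 0.047]
[26.882, -9.305, 17.929, 0.047]
[26.411, -10.568, 17.929, 0.047]
```

Request:
carry_out --pt "1 28 -4 18 0.047" --pt "1 28 -5.4 18 0.047" --pt "1 27.6 -6.7 18 0.047" --pt "1 27.3 -8 18 0.047" --pt "1 27 -9.3 18 0.047" --pt "1 26.4 -10.6 18 0.047" --pt "1 0 0 0 0" --pt "1 0 0 0 0" --pt "1 0 0 0 0" --pt "1 0 0 0 0"

```text
t: 3.35
eef_pos: [0.5514, 0.0119, 0.1403]
eef_rot: [0.765, -0.644, 0.001, -0.001]
force: [-0.4, -1.1, 0.5]
opening: 1.0
finger_force: 0.0
```

Run:
```python
from h import *
plan([.5515,.0092,.057],.166,4)
```

```text
t 3.35 pos [551.4  11.9 140.3] yaw 0.172 F [-0.4 -1.1  0.5] op 1.0 ff 0.0
[0.66, 0.086, 20.823, 0.002]
[0.66, 0.084, 20.823, 0.002]
[0.66, 0.083, 20.823, 0.002]
[0.661, 0.082, 20.823, 0.002]
```

Request:
carry_out --pt "1 0.7 0 21 0.002" --pt "1 0.7 0 21 0.002" --pt "1 0.7 0 21 0.002" --pt "1 0.7 0 20.5 0" --pt "1 0 0 0 0" --pt "-1 0 0 0 0" --pt "-1 0 0 0 0" --pt "-1 0 0 0 0" --pt "-1 0 0 0 0" --pt "-1 0 0 0 0" --newtons 40

```text
t: 4.35
eef_pos: [0.551, 0.0082, 0.0566]
eef_rot: [0.763, -0.646, -0.0, 0.0]
force: [-4.0, 0.9, 4.1]
opening: 0.22
finger_force: 39.0
```

Request:
carry_out --pt "-1 -5 0 0 0" --pt "-1 -10 0 0 0" --pt "-1 -12 0 0 0" --pt "-1 -12 0 0 0" --pt "-1 -12 0 0 0" --pt "-1 -10 0 0 0" --pt "-1 -6 0 0 0" --pt "-1 -3 0 0 0" --pt "-1 0 0 0 0" --pt "-1 0 0 0 0"

```text
t: 5.35
eef_pos: [0.5397, 0.0766, 0.0566]
eef_rot: [0.763, -0.646, 0.0, 0.001]
force: [-3.0, -2.2, 5.9]
opening: 0.217
finger_force: 39.3
```

Request:
carry_out --pt "-1 -2 0 0 0" --pt "-1 -2 0 0 0" --pt "-1 -1.5 0 0 0" --pt "-1 -1.5 0 0 0" --pt "-1 -1 0 0 0" --pt "-1 -1 0 0 0" --pt "-1 -1 0 0 0" --pt "-1 -0.5 0 0 0" --pt "-1 0 0 0 0" --pt "-1 0 0 0 0"

```text
t: 6.35
eef_pos: [0.5381, 0.0863, 0.0566]
eef_rot: [0.763, -0.646, 0.001, 0.001]
force: [-1.6, -5.0, 5.8]
opening: 0.217
finger_force: 39.3
```

Request:
carry_out --pt "-1 -0.7 0 0 0" --pt "-1 -0.7 0 0 0" --pt "-1 -0.7 0 0 0" --pt "-1 -0.7 0 0 0" --pt "-1 -0.7 0 0 0" --pt "-1 -0.7 0 0 0" --pt "-1 -0.7 0 0 0" --pt "-1 -0.7 0 0 0" --pt "-1 0 0 0 0" --pt "-1 0 0 0 0"

```text
t: 7.35
eef_pos: [0.5376, 0.0893, 0.0566]
eef_rot: [0.763, -0.646, 0.002, 0.003]
force: [1.1, -13.9, 4.4]
opening: 0.222
finger_force: 39.1
```

Request:
carry_out --pt "1 0 0 0 0" --pt "1 0 0 0 0" --pt "1 0 0 0 0" --pt "1 0 0 0 0" --pt "1 0 0 -15 0" --pt "1 0 0 -30 0" --pt "1 0 0 -35 0" --pt "1 0 0 -35 0" --pt "1 0 0 -30 0" --pt "1 0 0 -10 0"

```text
t: 8.35
eef_pos: [0.539, 0.0939, 0.2147]
eef_rot: [0.763, -0.646, 0.002, -0.003]
force: [-0.6, -0.4, -0.5]
opening: 1.001
finger_force: 0.0
```

Run:
```python
from h import *
plan([.644,-.219,.20],.396,10)
```

```text
t 8.35 pos [539.   93.9 214.7] yaw 0.166 F [-0.6 -0.4 -0.5] op 1.001 ff 0.0
[32.59, -5.197, 1.468, -0.023]
[32.701, -4.445, 1.468, -0.023]
[32.795, -3.691, 1.468, -0.023]
[32.871, -2.934, 1.468, -0.023]
[32.93, -2.177, 1.468, -0.023]
[32.972, -1.418, 1.468, -0.023]
[32.996, -0.658, 1.468, -0.023]
[33.002, 0.102, 1.468, -0.023]
[32.991, 0.862, 1.468, -0.023]
[32.962, 1.621, 1.468, -0.023]
```

Request:
carry_out --pt "1 32.6 -5.2 1.5 -0.023" --pt "1 32.7 -4.4 1.5 -0.023" --pt "1 32.8 -3.7 1.5 -0.023" --pt "1 32.9 -2.9 1.5 -0.023" --pt "1 33 -2.2 1.5 -0.023" --pt "1 33 -1.4 1.5 -0.023" --pt "1 33 -0.7 1.5 -0.023" --pt "1 33 0 1.5 -0.023" --pt "1 33 0.9 1.5 -0.023" --pt "1 33 1.6 1.5 -0.023"

```text
t: 9.35
eef_pos: [0.6426, -0.2208, 0.1948]
eef_rot: [0.832, -0.554, -0.001, 0.0]
force: [0.8, 0.1, -0.0]
opening: 1.002
finger_force: 0.0
```

Run:
```python
from h import *
def rect(q,n):
    if len(q)<4: print(n,len(q)); return
    r=cv2.minAreaRect((q[:,:2]*1000).astype(np.float32)); print(n,len(q),np.round(r[0],1),np.round(r[1],1),round(r[2],1),"mean",np.round(q.mean(0)*1000,1))
for n in ["top","scene"]:
    p=vision.read_camera(n);C=cloud(p);z=C[...,2];x=C[...,0];y=C[...,1];ok=p["depth"]>0
    print(n); save(p,n+"1.png")
    J=ok&(x>.43)&(x<.62)&(y>-.05)&(y<.30)
    rect(C[J&(z>.066)&(z<.085)],"knob")
    rect(C[J&(z>.034)&(z<.0415)&(y>.06)],"sledtop")
    b=J&(z>.0425)&(z<.05)
    px=p["pixels"].astype(int); w=(px[...,0]-px[...,2]>40)
    nn,l,st,ce=cv2.connectedComponentsWithStats((b&w).astype(np.uint8))
    for i in range(1,nn):
        if st[i,4]>15: rect(C[l==i],"blank")
    L=ok&(x>.56)&(x<.72)&(y>-.30)&(y<-.13)
    rect(C[L&(z>.012)&(z<.027)],"plate"); rect(C[L&(z>.05)&(z<.07)],"grip")
plan([.644,-.2195,.055],.396,8)
```

```text
top
knob 61 [537.6  92.2] [18.7 18.3] 68.0 mean [537.2  91.8  72.8]
sledtop 1547 [521.7 183.4] [ 99.6 219. ] 8.9 mean [525.8 155.3  37.7]
blank 273 [527.2 145. ] [56.9 31.2] 9.8 mean [526.8 144.6  46.1]
blank 275 [516.5 209.9] [57.1 31.2] 10.5 mean [515.2 210.3  45.8]
plate 936 [ 641.7 -213.8] [ 70.9 102.7] 22.4 mean [ 638.9 -210.9   19.4]
grip 170 [ 642.9 -217.6] [19. 53.] 21.2 mean [ 642.6 -217.4   56.5]
scene
knob 40 [539.1  89.3] [17.  19.9] 34.1 mean [539.1  88.3  73.5]
sledtop 666 [526.7 179.7] [ 87.4 221.2] 6.3 mean [536.4 146.8  38. ]
blank 111 [523.9 208.6] [48.4 32.6] 7.1 mean [525.1 207.9  46.3]
blank 156 [530.  144.2] [58.3 36.6] 3.2 mean [530.9 142.2  46.2]
plate 912 [ 643.5 -220.1] [ 71.2 114.8] 22.4 mean [ 647.  -224.3   20.5]
grip 145 [ 644.  -220.6] [18.7 55.4] 23.2 mean [ 645.2 -221.9   57.8]
t 9.45 pos [ 642.3 -223.1  193.3] yaw 0.392 F [ 0.9  0.1 -1.2] op 0.997 ff 0.0
[-0.331, -0.368, 17.288, -0.0]
[-0.331, -0.368, 17.288, -0.0]
[-0.331, -0.368, 17.288, -0.0]
[-0.331, -0.369, 17.288, -0.0]
[-0.33, -0.369, 17.288, -0.0]
[-0.33, -0.369, 17.288, -0.0]
[-0.33, -0.369, 17.288, -0.0]
[-0.33, -0.369, 17.288, -0.0]
```

Request:
carry_out --pt "1 -0.6 -0.5 18 0" --pt "1 -0.6 -0.5 20 0" --pt "1 -0.5 -0.5 20 0" --pt "1 -0.5 -0.5 20 0" --pt "1 -0.4 -0.5 20 0" --pt "1 0 -0.4 20 0" --pt "1 0 0 19 0" --pt "1 0 0 14 0" --pt "1 0 0 6 0" --pt "1 0 0 0 0"

```text
t: 10.45
eef_pos: [0.6436, -0.216, 0.0379]
eef_rot: [0.832, -0.555, -0.001, 0.0]
force: [0.6, 0.1, 0.7]
opening: 1.004
finger_force: 0.0
```

Request:
carry_out --pt "-1 0 0 0 0" --pt "-1 0 0 0 0" --pt "-1 0 0 0 0" --pt "-1 0 0 0 0" --pt "-1 0 0 0 0" --pt "-1 0 0 0 0" --pt "-1 0 0 0 0" --pt "-1 0 0 0 0" --pt "-1 0 0 0 0" --pt "-1 0 0 0 0" --newtons 100

```text
t: 11.45
eef_pos: [0.6442, -0.2165, 0.0395]
eef_rot: [0.832, -0.555, 0.0, 0.0]
force: [-1.0, 0.9, 5.0]
opening: 0.194
finger_force: 99.5
```

Request:
carry_out --pt "-1 0 0 -2 0" --pt "-1 0 0 -5 0" --pt "-1 0 0 -10 0" --pt "-1 0 0 -16 0" --pt "-1 0 0 -20 0" --pt "-1 0 0 -20 0" --pt "-1 0 0 -20 0" --pt "-1 0 0 -14 0" --pt "-1 0 0 -5 0" --pt "-1 0 0 0 0"

```text
t: 12.45
eef_pos: [0.6444, -0.2163, 0.1516]
eef_rot: [0.832, -0.555, 0.001, -0.0]
force: [-0.3, 0.0, -2.6]
opening: 0.191
finger_force: 98.5
```

Run:
```python
from h import *
plan([.5232,.1768,.150],.166,16)
```

```text
t 12.45 pos [ 644.4 -216.3  151.6] yaw 0.395 F [-0.3  0.  -2.6] op 0.191 ff 98.54355096817017
[-25.591, -2.464, 0.099, 0.014]
[-25.624, -2.098, 0.099, 0.014]
[-25.651, -1.731, 0.099, 0.014]
[-25.673, -1.363, 0.099, 0.014]
[-25.69, -0.996, 0.099, 0.014]
[-25.702, -0.628, 0.099, 0.014]
[-25.708, -0.26, 0.099, 0.014]
[-25.709, 0.108, 0.099, 0.014]
[-25.705, 0.476, 0.099, 0.014]
[-25.696, 0.843, 0.099, 0.014]
[-25.681, 1.211, 0.099, 0.014]
[-25.661, 1.578, 0.099, 0.014]
[-25.636, 1.946, 0.099, 0.014]
[-25.605, 2.312, 0.099, 0.014]
[-25.57, 2.678, 0.099, 0.014]
[-25.529, 3.044, 0.099, 0.014]
```

Request:
carry_out --pt "-1 -20 -2 0 0.014" --pt "-1 -25.6 -2 0 0.014" --pt "-1 -25.7 -1.7 0 0.014" --pt "-1 -25.7 -1.4 0 0.014" --pt "-1 -25.7 -1 0 0.014" --pt "-1 -25.7 -0.6 0 0.014" --pt "-1 -25.7 -0.3 0 0.014" --pt "-1 -25.7 0 0 0.014" --pt "-1 -25.7 0.5 0 0.014" --pt "-1 -25.7 0.8 0 0.014"

```text
t: 13.45
eef_pos: [0.5686, 0.0249, 0.1496]
eef_rot: [0.791, -0.612, -0.001, 0.001]
force: [0.5, 0.4, -2.7]
opening: 0.195
finger_force: 98.4
```

Request:
carry_out --pt "-1 -25.7 1.2 0 0.014" --pt "-1 -25.7 1.6 0 0.014" --pt "-1 -25.7 2 0 0.014" --pt "-1 -25.6 2.3 0 0.014" --pt "-1 -25 2.7 0 0.014" --pt "-1 -20 2.7 0 0.014" --pt "-1 -10 0 0 0" --pt "-1 0 0 0 0" --pt "-1 0 0 0 0" --pt "-1 0 0 0 0"

```text
t: 14.45
eef_pos: [0.5235, 0.1744, 0.1505]
eef_rot: [0.765, -0.644, -0.0, 0.0]
force: [0.2, -0.0, -3.3]
opening: 0.192
finger_force: 98.4
```

Run:
```python
from h import *
s=monitor.read_state()["eef_pos"]; print(s)
for n in ["scene","top"]:
    p=vision.read_camera(n);C=cloud(p);z=C[...,2];x=C[...,0];y=C[...,1]
    m=(p["depth"]>0)&(abs(x-s[0])<.09)&(abs(y-s[1])<.09)
    q=C[m&(z>.122)&(z<.142)]
    h=C[m&(z>.10)&(z<.2)][:,2]; print(n,len(q),np.histogram(h,bins=np.arange(.1,.2,.005))[0])
    if len(q)>4:
        r=cv2.minAreaRect((q[:,:2]*1000).astype(np.float32)); print(np.round(r[0],1),np.round(r[1],1),round(r[2],1),q.min(0).round(3),q.max(0).round(3),np.median(q[:,2]))
    cv2.imwrite(f"pics/{n}2.png",cv2.resize(p["pixels"][:,:,::-1][140:300,220:440] if n=="scene" else p["pixels"][:,:,::-1][190:310,170:350],None,fx=3.5,fy=3.5,interpolation=cv2.INTER_CUBIC))
plan([.5232,.1768,.150],.166,1)
```

```text
[0.5234561  0.17439937 0.15049715]
scene 542 [  0   1  27  36  42 170 284  59  14  14  21  18  24  58  38  12  18  31
  49]
[524.4 169.5] [ 72.7 115.7] 10.3 [0.486 0.108 0.122] [0.569 0.231 0.141] 0.13132798083094765
top 732 [  0   1  12  15  33 270 395  42   4   4  10   4  12  24   7   0   1   3
  16]
[524.1 173.2] [ 70.8 110.4] 9.8 [0.48  0.113 0.122] [0.568 0.224 0.14 ] 0.13062190457053002
t 14.55 pos [523.5 174.5 150.6] yaw 0.17 F [-0.5 -0.8 -3.4] op 0.192 ff 98.41953635215759
[-2.36, -0.092, 0.644, 0.004]
```

View pics/scene2.png

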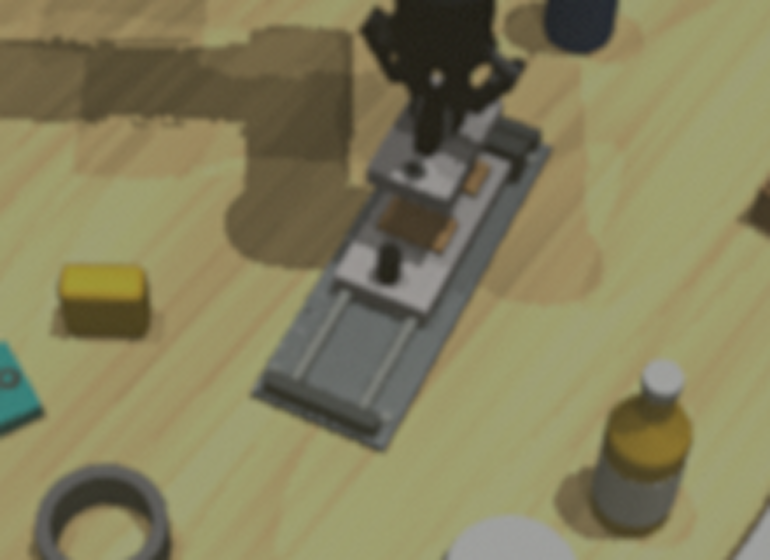

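The plate is held level over the sled, and its centre sits about 3 mm behind the TCP along the rods. I'll correct for that and come down to just above the pin.

Request:
carry_out --pt "-1 -2.6 0.2 4 0.004" --pt "-1 -2.6 0 10 0" --pt "-1 0 0 12 0" --pt "-1 0 0 12 0" --pt "-1 0 0 8 0" --pt "-1 0 0 4 0" --pt "-1 0 0 2 0" --pt "-1 0 0 0 0" --pt "-1 0 0 0 0" --pt "-1 0 0 0 0"

```text
t: 15.55
eef_pos: [0.5226, 0.1804, 0.0993]
eef_rot: [0.764, -0.646, 0.0, -0.0]
force: [0.3, 0.8, -3.0]
opening: 0.192
finger_force: 98.4
```

Request:
carry_out --pt "-1 0 0 0.7 0" --pt "-1 0 0 0.7 0" --pt "-1 0 0 0.7 0" --pt "-1 0 0 0.7 0" --pt "-1 0 0 0.7 0" --pt "-1 0 0 0.7 0" --pt "-1 0 0 0.7 0" --pt "-1 0 0 0.7 0" --pt "-1 0 0 0 0" --pt "-1 0 0 0 0"

```text
t: 16.55
eef_pos: [0.5223, 0.1803, 0.0932]
eef_rot: [0.764, -0.646, 0.0, 0.0]
force: [-0.3, -0.3, -2.5]
opening: 0.196
finger_force: 98.4
```

Request:
carry_out --pt "-1 0 0 0.7 0" --pt "-1 0 0 0.7 0" --pt "-1 0 0 0.7 0" --pt "-1 0 0 0.7 0" --pt "-1 0 0 0.7 0" --pt "-1 0 0 0.7 0" --pt "-1 0 0 0.7 0" --pt "-1 0 0 0 0" --pt "-1 0 0 0 0" --pt "-1 0 0 0 0"

```text
t: 17.55
eef_pos: [0.5223, 0.1803, 0.0883]
eef_rot: [0.764, -0.646, 0.0, -0.0]
force: [0.8, -0.7, -2.6]
opening: 0.191
finger_force: 98.4
```

Request:
carry_out --pt "-1 0 0 0.8 0" --pt "-1 0 0 0.8 0" --pt "-1 0 0 0.8 0" --pt "-1 0 0 0.8 0" --pt "-1 0 0 0.8 0" --pt "-1 0 0 0.8 0" --pt "-1 0 0 0.8 0" --pt "-1 0 0 0 0" --pt "-1 0 0 0 0" --pt "-1 0 0 0 0"

```text
t: 18.55
eef_pos: [0.5223, 0.1803, 0.083]
eef_rot: [0.764, -0.646, 0.0, -0.0]
force: [-4.1, -1.1, 5.8]
opening: 0.194
finger_force: 99.6
```

Request:
carry_out --pt "-1 0 0 0.5 0" --pt "-1 0 0 0.5 0" --pt "-1 0 0 0.5 0" --pt "-1 0 0 0.5 0" --pt "-1 0 0 0.5 0" --pt "-1 0 0 0.5 0" --pt "-1 0 0 0.5 0" --pt "-1 0 0 0 0" --pt "-1 0 0 0 0" --pt "-1 0 0 0 0"

```text
t: 19.55
eef_pos: [0.5224, 0.1803, 0.0804]
eef_rot: [0.764, -0.646, 0.0, -0.0]
force: [-5.0, 0.0, 9.8]
opening: 0.194
finger_force: 100.6
```

Request:
carry_out --pt "-1 0 0 0.4 0" --pt "-1 0 0 0.4 0" --pt "-1 0 0 0.4 0" --pt "-1 0 0 0.4 0" --pt "-1 0 0 0 0" --pt "-1 0 0 0 0" --pt "-1 0 0 0 0" --pt "-1 0 0 0 0" --pt "-1 0 0 0 0" --pt "-1 0 0 0 0"

```text
t: 20.55
eef_pos: [0.5225, 0.1803, 0.0803]
eef_rot: [0.764, -0.645, 0.001, -0.001]
force: [-9.5, -0.6, 20.0]
opening: 0.191
finger_force: 101.9
```

Run:
```python
from h import *
for n in ["top","scene"]:
    p=vision.read_camera(n);C=cloud(p);z=C[...,2];x=C[...,0];y=C[...,1];ok=p["depth"]>0
    J=ok&(x>.43)&(x<.62)&(y>-.05)&(y<.30)
    q=C[J&(z>.066)&(z<.085)&(y<.115)];print(n,"knob",q.mean(0).round(4),len(q))
    q=C[J&(z>.052)&(z<.068)&(y>.1)&(y<.24)];r=cv2.minAreaRect((q[:,:2]*1000).astype(np.float32));print("plate",r,np.median(q[:,2]),q[:,2].std())
    cv2.imwrite(f"pics/{n}3.png",cv2.resize(p["pixels"][:,:,::-1][140:300,220:440] if n=="scene" else p["pixels"][:,:,::-1][190:310,170:350],None,fx=3.5,fy=3.5,interpolation=cv2.INTER_CUBIC))
print(monitor.read_state()["force"])
```

```text
top knob [0.5371 0.0917 0.0729] 62
plate ((516.5661010742188, 185.36260986328125), (72.70917510986328, 131.91436767578125), 15.918540954589844) 0.06041107818149438 0.0028340577231521446
scene knob [0.5389 0.0887 0.0726] 40
plate ((524.5346069335938, 173.57955932617188), (72.89445495605469, 113.66311645507812), 9.670756340026855) 0.06100364265439806 0.0034580319590520616
[-9.5971718  -0.35621554 19.88345363]
```

View pics/scene3.png

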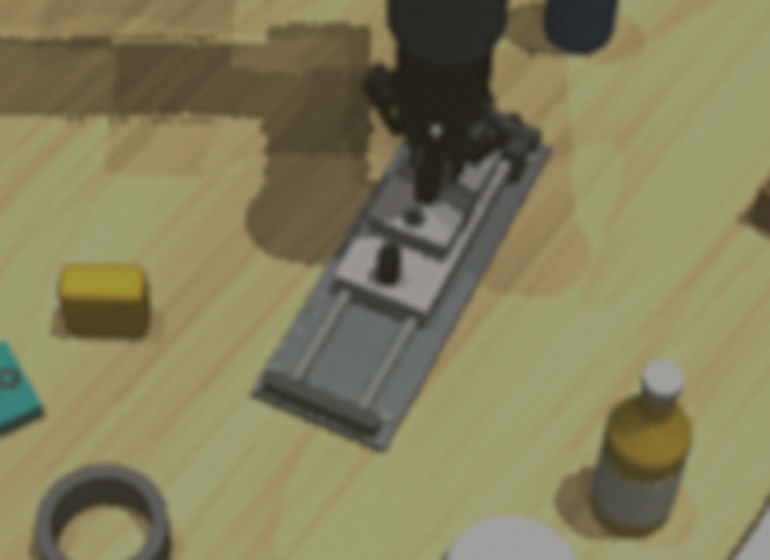

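The scene crop shows the plate square on the sled and the knob unchanged. The plate top is at 61 mm, which means fully down, and the force rose without any further travel. I'll nudge it gently towards the stop to make sure the sled is seated.

Request:
carry_out --pt "-1 -0.4 0 0 0" --pt "-1 -0.4 0 0 0" --pt "-1 -0.4 0 0 0" --pt "-1 -0.4 0 0 0" --pt "-1 -0.4 0 0 0" --pt "-1 0 0 0 0" --pt "-1 0 0 0 0" --pt "-1 0 0 0 0" --pt "-1 0 0 0 0" --pt "-1 0 0 0 0"

```text
t: 21.65
eef_pos: [0.5224, 0.1805, 0.0803]
eef_rot: [0.764, -0.645, 0.002, 0.0]
force: [-7.3, -7.3, 20.4]
opening: 0.191
finger_force: 101.8
```

```bash
python3 -c "
from h import *
print(ticket.close_job())"
```

```text
the job is handed in; nothing more can be done
None
```

The job is handed in at about 22 s of the 51 s allowed. The sled is against the end stop, and the plate is seated on the pin and pressed down to the hard stop with about 20 N, still held by its grip. I touched nothing else on the counter.

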